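Stand each container in the tray that matches its foot

ROBOT

A 6-joint arm with a two-finger parallel gripper is mounted at the origin on a cart in front of the work surface, level with it; the furniture and walls round the work are solid. World frame = base frame: x ahead of the robot, y to its left, z up, the work surface at z = 0. Lengths are in m, angles in rad, forces in N, time in s.
With the tool pointing down it reaches from about 0.325 to 0.775 m from the base axis. Payload 5.5 kg.
Tool frame: the origin (TCP) lies on the centre line of the jaws, within the pads' length; the fingertips stand 14 mm ahead of it and the grasp point (between the pads) lies 5 mm behind it (bot.finger_overhang is the distance from the TCP to the fingertips, in m); z points along the fingers, y is the line along which they close (so a half turn about z gives the same grasp; the last joint's range is limited). The gripper opens to 85 mm and grips with 20 to 120 N. Pads are 22 mm wide; open, the fingers measure 114 mm over their backs; the gripper's body (76 mm by 85 mm) begins 54 mm behind the grasp point. The pads swing forward as they close: fully open they stand 13 mm farther back than shut.
Start: joints at [-1.233, 0.091, 1.231, -0, 1.82, -0.057], TCP at [0.231, -0.554, 0.245] pointing down, gripper open.
Joint ranges: [-2.87, 2.87], [-0.86, 2.18], [0.17, 2.46], [-1.51, 4.65], [0.06, 2.69], [-2.65, 2.65]. Speed limits (rad/s): [2.57, 2.57, 3.01, 3.14, 3.14, 3.14].

INTERFACE

Orientations are given as a rotation vector (axis times angle).
In Python, from bench import bot gives the robot as it stands. Calls block until the motion is done:
- bot.goto(position, orientation): joint-space move of the TCP to a pose.
- bot.line_to(position, rot=None, v=0.15, guard=None): straight line of the TCP; rot=None keeps the orientation; v is the mean speed in m/s. With guard (N) it stops when the force on the tool has changed by that much, and returns True; else False.
- bot.move_joints(angles): joint-space move.
- bot.gripper_open() and bot.grab(grasp_force=None): open the fingers fully, or close them until they stop; grasp_force is the grip in N (None keeps the last).
- bot.sleep(seconds).
- bot.solve_ik(position, orientation): joint angles nearest the present ones, or None.
- bot.observe(): the state.
- bot.snapshot(name): name is "scene" or "top" or "wrist"; returns a dict with "color" (384x512x3 uint8, red, green, blue), "z_map" (384x512 float32, m along the optical axis (not along the pixel's ray), 0 where there is no reading), "fx", "fy", "cx", "cy" (pixels), "distortion" ([k1, k2, p1, p2, k3] as OpenCV has them; the pictures are not rectified), "world_to_cam" (4x4, takes a point from world to camera coordinates). Camera axes: x right, y up, looking along -z (the intrinsics and any distortion apply to the point x, -y, -z); pixel columns grow to the right and rows downward; lengths in m; the calibration is good to about 2 mm. A picture is of the moment at which its call begins.
A pose or a line that the arm cannot do raises bot.IKError and nothing moves.
- bot.finish_job(): hands the job in; it is judged then, once.
The state is a dict: "clock": time; "qpos": joint angles; "joint_vel": joint speeds; "effort": joint torques, N m; "ee_pos": TCP position; "tool_rot": TCP orientation; "ft_force": force on the tool from outside, world axes, zero at the start; "moment": the same for the moment, N m; "gripper_width": finger opening in m; "finger_force": force on a finger pad.
Only numpy, scipy, OpenCV 4.12 (cv2) and the standard library are available. Lean on these libraries where they do the work, as an engineer would, in place of code of your own. Each camera call takes 0.05 s, during which the arm holds its last target. There are 200 camera calls.

TASK

Tidy the bench: stand the jar, the vial, the square bottle and the measuring cylinder each upright in the low tray that matches the shape and size of its foot, inside the rim and near the middle, the square bottle with its sides parallel to its tray's. Keep the containers upright and set them down gently without dropping them, and leave the conical flask and the beaker standing where they are.

Things in the scene. Friction and masses are not known exactly. Their poses are not given: they have to be found in the camera images.
- jar: Squat white reagent jar with a wide red screw lid, round foot 59 mm across, 82 mm tall (lid, 56 mm across, from 64 mm up; fixed on), 0.31 kg. Grip the 59 mm body from above, pads about 50 mm up. Origin: centre of its underside; z up.
- vial: Small round sample vial with a black cap, 27 mm across, 56 mm tall, 25 g; body straight to 45 mm, cap 23 mm across. Grip the body about 35 mm up. Origin: centre of its underside; z up.
- square_bottle: Blue bottle of square plan, 54 by 55 mm, with a white round cap; body up to 108 mm (treat it as a straight block), 120 mm tall in all, cap 30 mm across; 0.19 kg. Grip across two parallel flat sides about 76 mm up. Origin: centre of its underside; x and y square to its sides, z up.
- cylinder: Tall clear measuring cylinder, 186 mm tall: straight tube 30 mm across on a blue hexagonal foot 49 mm across the flats, 57 mm across the corners, 8 mm thick; 0.12 kg. Grip the tube about 145 mm up. Origin: centre of its underside; z up.
- large_round_tray: Fixed low grey plastic tray with a dark floor liner, the larger round one: 78 mm across inside, 86 mm outside; rim 8 mm high and 4 mm wide, floor top 3 mm above the worktop. Origin: centre of its underside, on the worktop; z up.
- small_round_tray: Fixed low grey plastic tray with a dark floor liner, the small round one: 46 mm across inside, 54 mm outside; rim 8 mm high and 4 mm wide, floor top 3 mm above the worktop. Origin: centre of its underside, on the worktop; z up.
- square_tray: Fixed low grey plastic tray with a dark floor liner, square: 72 mm wide inside, 80 mm outside; rim 8 mm high and 4 mm wide, floor top 3 mm above the worktop. Origin: centre of its underside, on the worktop; z up; x and y square to its sides.
- hexagonal_tray: Fixed low grey plastic tray with a dark floor liner, hexagonal: 72 mm across the flats inside, 80 mm outside; rim 8 mm high and 4 mm wide, floor top 3 mm above the worktop. Origin: centre of its underside, on the worktop; z up; x points at the middle of one side. The hexagonal foot fits in it at any turn.
- flask: Bystander: clear conical flask, 68 mm across the foot, 115 mm tall, loose, among the trays. Origin: centre of its underside.
- beaker: Bystander: clear beaker, 54 mm across, 70 mm tall, loose, among the trays. Origin: centre of its underside.
Things that resemble listed ones, but are neither listed nor needed, are in the scene too. There is more than one size of the vial; the one meant has the size given above.

How it is judged:
At the end, for the whole second after the job is handed in: Each container stands upright (within 0.05 rad), still, on the floor of its matching tray (jar large round, vial small round, square bottle square, cylinder hexagonal), centred within 11 mm; the square bottle within 0.2 rad of parallel to its tray, any way round (horizontal distance between jar and large_round_tray below 0.011 m and z of jar in the frame of large_round_tray between 0.0005 and 0.0055 m and angle between each of jar, vial, square_bottle, cylinder's own z axis and vertical below 0.05 rad and linear speed of each of jar, vial, square_bottle, cylinder below 0.03 m/s and horizontal distance between vial and small_round_tray below 0.011 m and z of vial in the frame of small_round_tray between 0.0005 and 0.0055 m and horizontal distance between square_bottle and square_tray below 0.011 m and z of square_bottle in the frame of square_tray between 0.0005 and 0.0055 m and horizontal distance between cylinder and hexagonal_tray below 0.011 m and z of cylinder in the frame of hexagonal_tray between 0.0005 and 0.0055 m and (angle between the x axis of square_bottle and the x axis of square_tray, either way round below 0.2 rad or angle between the x axis of square_bottle and the y axis of square_tray, either way round below 0.2 rad)); the robot touches nothing.
It fails at once if a container is dropped (moves faster than 0.5 m/s while not held) ((contact force between the fingers and jar below 0.1 N and linear speed of jar above 0.5 m/s) or (contact force between the fingers and vial below 0.1 N and linear speed of vial above 0.5 m/s) or (contact force between the fingers and square_bottle below 0.1 N and linear speed of square_bottle above 0.5 m/s) or (contact force between the fingers and cylinder below 0.1 N and linear speed of cylinder above 0.5 m/s)).
It fails at once if a container is tipped by more than 0.7 rad (angle between any of jar, vial, square_bottle, cylinder's own z axis and vertical above 0.7 rad).
It fails at once if the conical flask or the beaker is moved by more than 30 mm or tipped by more than 0.5 rad (distance of any of flask, beaker from where it was at the start of the episode above 0.03 m or angle between any of flask, beaker's own z axis and vertical above 0.5 rad).
It also fails if it takes over 128 s, if anything falls off the work surface, if the arm or the gripper's body presses on something with over 40 N, if the wrist force passes 120 N, or if a joint passes its speed limit or range.

## Working session

There is one attempt and no reset: what is moved stays moved. The work goes in short steps, each a Python script; the robot and the scene stay as the last script left them, time stands still between calls to the robot, and variables do not carry over. Pictures are saved under pics/ and viewed, at most 14 in all, crops included, and the job is handed in when it is done.

```bash
ls; mkdir -p pics; cat > h.py <<'E'
import numpy as np, cv2
from bench import bot
def snap(n, f=None):
    s=bot.snapshot(n)
    if f: cv2.imwrite(f,s["color"][:,:,::-1])
    return s
def KD(s): return np.array([[s["fx"],0,s["cx"]],[0,s["fy"],s["cy"]],[0,0,1.]]),np.array(s["distortion"],float)
def rays(s,uv):
    K,D=KD(s); p=cv2.undistortPoints(np.array(uv,float).reshape(-1,1,2),K,D).reshape(-1,2)
    T=np.linalg.inv(s["world_to_cam"]); d=np.c_[p[:,0],-p[:,1],-np.ones(len(p))]
    return T[:3,3], d@T[:3,:3].T
def onplane(s,uv,z):
    o,d=rays(s,uv); return o+d*((z-o[2])/d[:,2])[:,None]
def cloud(s):
    z=s["z_map"]; h,w=z.shape; u,v=np.meshgrid(np.arange(w),np.arange(h))
    o,d=rays(s,np.c_[u.ravel(),v.ravel()]); P=o+d*z.reshape(-1,1); P[z.ravel()==0]=np.nan
    return P.reshape(h,w,3)
E
python3 - <<'E'
from h import *
for n in("top","scene"):
    s=snap(n); np.save(f"{n}.npy",s,allow_pickle=True)
    cv2.imwrite(f"pics/{n}.png",cv2.resize(s["color"][:,:,::-1],(800,600)))
    T=np.linalg.inv(s["world_to_cam"]); print(n,T[:3,3].round(3),-T[:3,2].round(3),s["fx"],s["distortion"])
    P=cloud(s); print([P[r,c].round(3).tolist() for r in(96,192,288) for c in (128,256,384)])
print(bot.observe())
E
```

```text
pics
top [0.383 0.017 0.882] [ 0.215 -0.038 -0.976] 379.3449556815578 [-0.1212852  0.         0.         0.         0.       ]
[[0.816, 0.234, 0.141], [0.808, -0.047, 0.039], [0.766, -0.375, -0.003], [0.644, 0.305, -0.003], [0.582, -0.001, -0.001], [0.52, -0.303, -0.001], [0.417, 0.334, 0.0], [0.362, 0.043, -0.003], [0.301, -0.246, -0.004]]
scene [ 0.28  -0.54   0.674] [ 0.317  0.621 -0.717] 372.3583439924889 [-0.04044816  0.          0.          0.          0.        ]
[[0.395, 0.683, -0.001], [0.788, 0.476, 0.002], [1.02, 0.132, 0.124], [0.287, 0.197, 0.012], [0.581, 0.065, -0.003], [0.838, -0.113, 0.041], [0.143, 0.56, -0.898], [0.455, -0.186, 0.002], [0.689, -0.305, 0.002]]
{'clock': 0.1, 'qpos': array([-1.23268003e+00,  9.18346496e-02,  1.23177497e+00, -4.07739503e-05,
        1.81981806e+00, -5.67073332e-02]), 'joint_vel': array([-0.0009615 , -0.00144213, -0.00270363, -0.00010981,  0.00101107,
       -0.00043897]), 'effort': array([ 3.81656297e-03, -4.60214424e+01, -4.19220257e+01,  8.37637594e-05,
        1.05669544e-02, -2.82621052e-06]), 'ee_pos': array([ 0.23069223, -0.55362598,  0.24422797]), 'tool_rot': array([-3.07880192e+00, -6.15796394e-01,  4.65441183e-04]), 'ft_force': array([-0.43946323,  0.31475459,  1.06745465]), 'moment': array([-0.00646742,  0.03302771, -0.00192964]), 'finger_force': 0.0, 'gripper_width': 0.08547975911010781}
```

View pics/top.png

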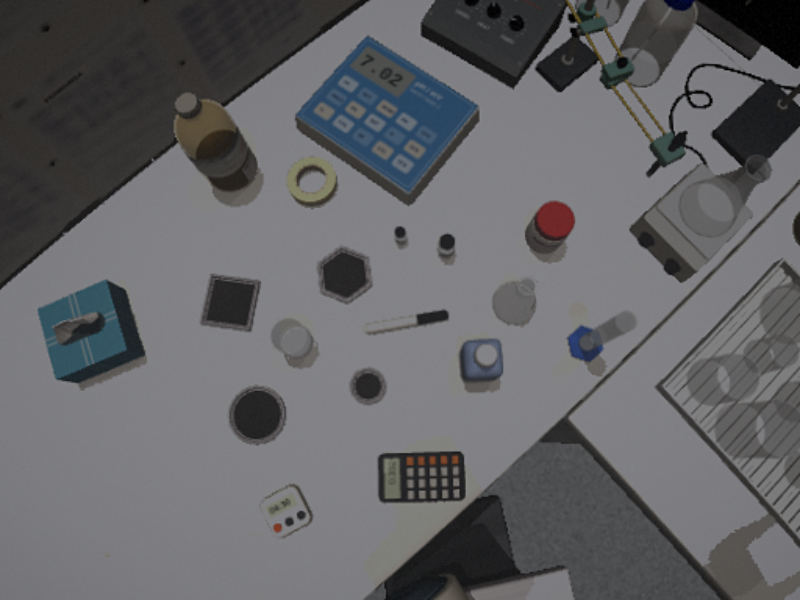

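View pics/scene.png

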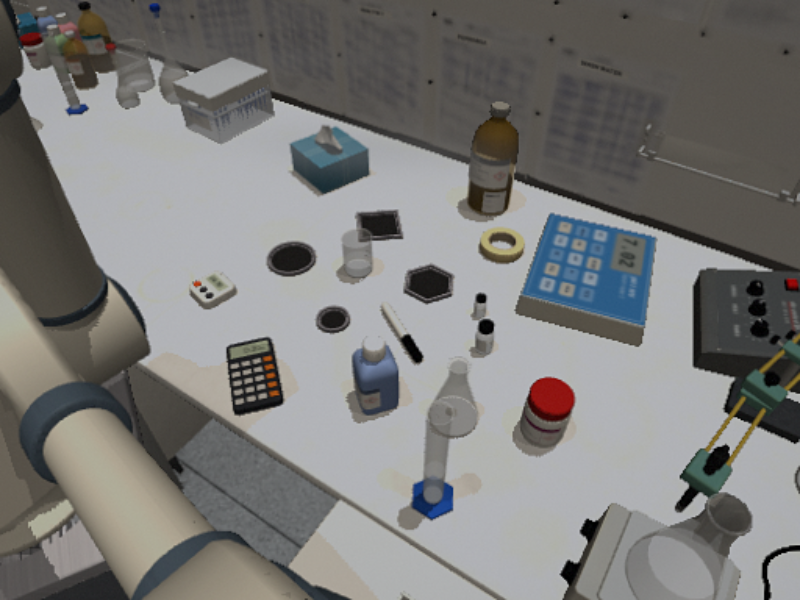

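Top view (800x600 px):
- **Containers:** jar at (551,225), square bottle (482,360), cylinder foot (585,344). There are two vials, at (400,234) and (447,245).
- **Trays:** hexagonal (345,273), square (231,302), large round (257,414), small round (368,386).
- **Bystanders:** flask (515,300) and beaker (293,340).
- **Look-alikes:** the smaller of the two vials; a flask on the stirrer (755,165); a brown bottle (215,145); a clear bottle with a blue cap (665,40); and a second red-lidded jar and a cylinder in the far background of the scene view (30,45), (70,80).

I'll measure both vials to choose between them.

```bash
cat > m.py <<'E'
from h import *
s=np.load("top.npy",allow_pickle=True).item(); P=cloud(s); img=s["color"]
hsv=cv2.cvtColor(img,cv2.COLOR_RGB2HSV); H,S,V=cv2.split(hsv); k=.64
def blob(mask,at,r):
    m=np.zeros_like(V); c=(int(at[0]*k),int(at[1]*k)); cv2.circle(m,c,int(r*k),255,-1)
    m=np.where(mask&(m>0),255,0).astype(np.uint8)
    cs,_=cv2.findContours(m,cv2.RETR_EXTERNAL,cv2.CHAIN_APPROX_NONE); c=max(cs,key=cv2.contourArea)
    M=np.zeros_like(m); cv2.drawContours(M,[c],-1,255,-1); return c.reshape(-1,2),M
def meas(n,mask,at,r,z):
    c,M=blob(mask,at,r); W=onplane(s,c,z)[:,:2]*1000
    h=cv2.convexHull(W.astype(np.float32)); m=cv2.moments(h); cen=np.array([m["m10"],m["m01"]])/m["m00"]
    d=2*np.sqrt(m["m00"]/np.pi); rc=cv2.minAreaRect(h); e=cv2.fitEllipse(h) if len(h)>5 else None
    zz=P[M>0][:,2]
    print(n,"cen",cen.round(1),"eqdia %.1f"%d,"rect",np.round(rc[0],1),np.round(rc[1],1),"ang %.1f"%rc[2],"zmed/max",np.nanmedian(zz).round(3),np.nanpercentile(zz,97).round(3),"R",round(np.hypot(*cen)))
    return cen
dark=(V<75)
for n,a,r in(("hex",(345,273),40),("square",(231,302),42),("lround",(257,414),42),("sround",(368,386),25)):
    meas(n,dark,a,r,.003); 
rim=V<110
for n,a,r in(("hex rim",(345,273),36),("square rim",(231,302),42),("lround rim",(257,414),36),("sround rim",(368,386),25)):
    meas(n,rim,a,r,.008)
red=((H<8)|(H>172))&(S>140); meas("jar",red,(551,220),35,.082)
for z in(.056,.045): meas("vialA",V<60,(400,232),14,z); meas("vialB",V<60,(447,243),16,z)
blue=(H>100)&(H<130)&(S>90)
meas("cylfoot",blue,(585,344),32,.008)
sc=np.load("scene.npy",allow_pickle=True).item()
# bottle top face by height
m=(np.abs(P[...,2]-.108)<.008)&(np.abs(P[...,0]-.42)<.3)
c,M=blob(m,(482,360),32); q=P[M>0][:,:2]*1000; rc=cv2.minAreaRect(q.astype(np.float32)); print("bottle top",np.round(rc[0],1),np.round(rc[1],1),rc[2],len(q))
meas("bcap",(S<60)&(V>120),(487,354),16,.120)
meas("bbody",(S>50)&(H>95)&(H<135),(482,360),32,.108)
for a,n in(((380,205,470,275),"vials"),((440,180,640,400),"r")):
    x0,y0,x1,y1=[int(t*k) for t in a]; f=min(400//(y1-y0),400//(x1-x0))
    cv2.imwrite(f"pics/c_{n}.png",cv2.resize(img[y0:y1,x0:x1,::-1],None,fx=f,fy=f,interpolation=cv2.INTER_CUBIC))
a=cv2.imread("pics/c_vials.png"); b=cv2.imread("pics/c_r.png"); hh=max(a.shape[0],b.shape[0])
p=lambda x:cv2.copyMakeBorder(x,0,hh-x.shape[0],0,0,cv2.BORDER_CONSTANT); cv2.imwrite("pics/crop1.png",np.hstack([p(a),p(b)])); print(hh,a.shape,b.shape)
# vial heights from both clouds
for S_,nm in((s,"top"),(sc,"scene")):
    Q=cloud(S_).reshape(-1,3)
    for z0,a in((0,"A"),(0,"B")):
        pass
E
python3 m.py
```

```text
hex cen [640.3  76.2] eqdia 72.3 rect [640.   76.4] [69.9 74.7] ang 25.6 zmed/max 0.002 0.006 R 645
square cen [632.9 258.6] eqdia 80.0 rect [632.8 257.9] [73.4 71.5] ang 71.5 zmed/max 0.002 0.006 R 684
lround cen [454.6 243.2] eqdia 75.7 rect [454.8 243.2] [74.9 75.4] ang 18.3 zmed/max 0.003 0.006 R 516
sround cen [464.6  72.8] eqdia 39.9 rect [464.2  72.9] [39.4 39.2] ang 78.7 zmed/max 0.003 0.006 R 470
hex rim cen [636.4  75.9] eqdia 84.8 rect [637.   75.8] [79.9 92.4] ang 86.7 zmed/max 0.003 0.008 R 641
square rim cen [628.8 254.9] eqdia 91.4 rect [628.9 255. ] [81.6 81.6] ang 70.0 zmed/max 0.003 0.008 R 679
lround rim cen [452.9 239.6] eqdia 85.6 rect [452.4 239.2] [86.2 83.6] ang 35.5 zmed/max 0.003 0.009 R 512
sround rim cen [462.6  71.4] eqdia 52.2 rect [463.5  71.5] [50.7 52.7] ang 79.0 zmed/max 0.003 0.009 R 468
jar cen [ 636. -241.] eqdia 52.4 rect [ 635.6 -241.1] [53.  51.2] ang 30.8 zmed/max 0.081 0.083 R 680
vialA cen [670.1 -18.8] eqdia 13.6 rect [670.5 -18.7] [11.5 14.6] ang 78.7 zmed/max 0.039 0.043 R 670
vialB cen [641.7 -83.9] eqdia 20.6 rect [641.3 -84. ] [18.3 21.7] ang 77.9 zmed/max 0.054 0.057 R 647
vialA cen [673.9 -19.3] eqdia 13.7 rect [674.4 -19.2] [11.6 14.8] ang 78.7 zmed/max 0.039 0.043 R 674
vialB cen [645.1 -85.2] eqdia 20.9 rect [644.7 -85.4] [18.6 22. ] ang 77.9 zmed/max 0.054 0.057 R 651
cylfoot cen [ 458.7 -257.9] eqdia 47.7 rect [ 457.6 -256.7] [47.7 47.6] ang 26.8 zmed/max 0.006 0.031 R 526
bottle top [455.1 -84.3] [26.   7.7] 37.27028274536133 24
bcap cen [462.2 -93.6] eqdia 24.2 rect [462.1 -93.5] [24.5 22.4] ang 78.3 zmed/max 0.118 0.12 R 472
bbody cen [458.5 -88.3] eqdia 55.6 rect [458.5 -87.8] [52.6 50. ] ang 82.8 zmed/max 0.092 0.12 R 467
315 (315, 399, 3) (282, 256, 3)
```

View pics/crop1.png

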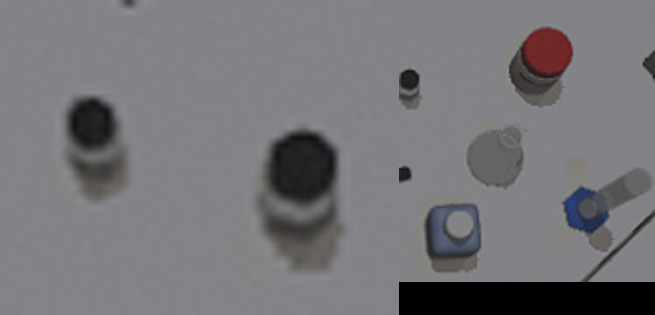

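Vial B at (447,245) is the right one: its cap is about 21–23 mm across and its top is at 57 mm. The other vial is only 43 mm tall. Next I'll hover and refine with the wrist camera.

```bash
cat >> h.py <<'E'
from scipy.spatial.transform import Rotation as Ro
def rot(deg):
    a=np.radians(deg); c,s=np.cos(a),np.sin(a)
    return Ro.from_matrix(np.array([[-s,c,0],[c,s,0],[0,0,-1.]]).T).as_rotvec()
def best(p,deg):
    """of the two half turns, the one with least motion of the last joint that is feasible"""
    q0=bot.observe()["qpos"]; o=[]
    for d in(deg,deg+180):
        q=bot.solve_ik(p,rot(d))
        if q is not None: o.append((np.abs(np.array(q)-q0).max()+.5*abs(q[5]),d))
    return min(o)[1]
E
python3 - <<'E'
from h import *
for n,p,d in(("b",[.46,-.15,.34],83),("t",[.55,.16,.36],70)):
    d=best(p,d); bot.goto(p,rot(d)); s=snap("wrist",f"pics/w_{n}.png"); np.save(f"w_{n}.npy",s,allow_pickle=True)
    T=np.linalg.inv(s["world_to_cam"]); print(d,T[:3,3].round(3),-T[:3,2].round(3),s["fx"],bot.observe()["qpos"].round(2),bot.observe()["clock"])
a=cv2.imread("pics/w_b.png");b=cv2.imread("pics/w_t.png");cv2.imwrite("pics/w_bt.png",cv2.resize(np.hstack([a,b]),(800,300)))
E
```

```text
263 [ 0.525 -0.16   0.468] [-0.26   0.032 -0.965] 344.6846669074779 [-0.39 -0.18  1.32 -0.    2.    1.31] 1.8833
250 [0.612 0.135 0.489] [-0.246  0.089 -0.965] 344.6846669074779 [ 0.22  0.07  1.04 -0.    2.03  2.14] 3.1583
```

View pics/w_bt.png

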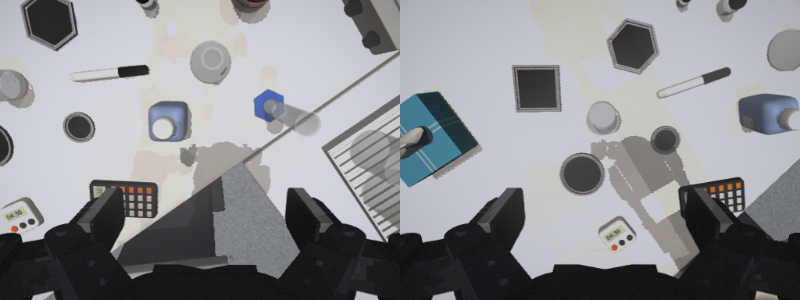

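The left wrist view (half-scale) shows the bottle at (168,121), the cylinder foot at (268,105) and the flask at (210,62). The right view shows the square tray at (136,88), hexagonal (232,45), large round (181,173), small round (265,139) and the beaker at (201,117). I'll measure from these and compare with the top camera.

```bash
cat > m2.py <<'E'
from h import *
def run(f,items):
    s=np.load(f,allow_pickle=True).item(); P=cloud(s); H,S,V=cv2.split(cv2.cvtColor(s["color"],cv2.COLOR_RGB2HSV))
    masks=dict(dark=V<75,rim=V<150,blue=(H>100)&(H<130)&(S>90),bottle=(H>100)&(H<130)&(S>60),cap=(S<60)&(V>150),red=((H<8)|(H>172))&(S>140),tall=P[...,2]>.012)
    for n,mk,at,r,z in items:
        c0=(int(at[0]*1.28),int(at[1]*1.28)); m=np.zeros_like(V); cv2.circle(m,c0,int(r*1.28),255,-1)
        m=np.where(masks[mk]&(m>0),255,0).astype(np.uint8)
        c=max(cv2.findContours(m,0,cv2.CHAIN_APPROX_NONE)[0],key=cv2.contourArea).reshape(-1,2)
        W=onplane(s,c,z)[:,:2]*1000; h=cv2.convexHull(W.astype(np.float32)); M=cv2.moments(h); cen=np.array([M["m10"],M["m01"]])/M["m00"]; rc=cv2.minAreaRect(h)
        hc=np.array([M["m10"],M["m01"]])/M["m00"]
        print(n,mk,"cen",cen.round(1),"eqd %.1f"%(2*np.sqrt(M["m00"]/np.pi)),"rect",np.round(rc[0],1),np.round(rc[1],1),"%.1f"%rc[2])
    return s,P
if __name__=="__main__":
    run("w_t.npy",[(n,mk,a,r,z) for n,a,r in(("sq",(136,88),36),("hex",(232,45),31),("lr",(181,173),26),("sr",(265,139),16)) for mk,z in(("dark",.003),("rim",.008))])
    run("w_t.npy",[("beaker","tall",(201,117),24,.035)])
    run("w_b.npy",[("bottle","bottle",(168,121),30,.108),("cap","cap",(163,127),11,.12),("foot","blue",(268,105),22,.008),("flask","tall",(210,62),26,.03)])
E
python3 m2.py
```

```text
sq dark cen [630.1 256.4] eqd 72.5 rect [630.  256.3] [64.3 65. ] 70.5
sq rim cen [629.4 254.9] eqd 90.6 rect [629.4 254.9] [81.3 80.4] 70.3
hex dark cen [638.4  75.1] eqd 67.5 rect [638.4  75.1] [64.2 73.2] 86.6
hex rim cen [637.6  75.6] eqd 83.6 rect [637.5  75.4] [79.5 90.3] 87.1
lr dark cen [452.7 239.8] eqd 69.5 rect [452.7 239.7] [69.3 68.7] 70.0
lr rim cen [454.7 237.7] eqd 86.8 rect [454.3 238.7] [85.1 85.9] 80.6
sr dark cen [462.8  70.7] eqd 38.2 rect [462.9  70.9] [37.5 38.2] 43.2
sr rim cen [464.6  71.1] eqd 53.5 rect [464.7  70.9] [53.1 53.2] 54.4
beaker tall cen [543.9 165. ] eqd 58.7 rect [543.3 164.9] [57.5 58.5] 24.5
bottle bottle cen [ 470.2 -101.4] eqd 46.8 rect [468.6 -99.6] [45.  44.9] 79.9
cap cap cen [464.7 -95.7] eqd 27.0 rect [464.7 -95.7] [26.6 26.2] 36.9
foot blue cen [ 461.7 -260. ] eqd 48.6 rect [ 463.2 -257.8] [46.  49.2] 57.0
flask tall cen [ 542.  -170.7] eqd 62.8 rect [ 541.9 -170.6] [62.1 62.6] 83.0
```

```bash
cat >> h.py <<'E'
def pick(xy,zg,deg,force,zt):
    xy=np.array(xy)/1000; d=best([*xy,zt],deg)
    z=bot.observe()["ee_pos"][2]
    bot.goto([*xy,zt],rot(d)); bot.line_to([*xy,zg],v=.15)
    bot.grab(force); o=bot.observe(); print("grip",o["gripper_width"].round(4) if hasattr(o["gripper_width"],"round") else o["gripper_width"],o["finger_force"],o["clock"])
def lift(zt): 
    p=bot.observe()["ee_pos"]; bot.line_to([p[0],p[1],zt],v=.15)
def place(xy,zg,deg,zt,zup):
    xy=np.array(xy)/1000; d=best([*xy,zt],deg)
    bot.line_to([*xy,zt],rot=rot(d),v=.2); bot.line_to([*xy,zg+.015],v=.15)
    bot.sleep(.2); g=bot.line_to([*xy,zg+.002],v=.02,guard=4)
    o=bot.observe(); print("down",g,o["ee_pos"].round(4),o["ft_force"].round(1),o["gripper_width"],o["finger_force"])
    bot.gripper_open(); bot.sleep(.3); lift(zup); print(bot.observe()["clock"])
E
python3 - <<'E'
from h import *
pick((643,-85.2),.030,-23,20,.2); lift(.2)
o=bot.observe(); print(o["gripper_width"],o["finger_force"])
snap("wrist","pics/v.png")
place((463.8,71.2),.030,-23,.2,.22)
s=snap("wrist"); a=cv2.imread("pics/v.png"); cv2.imwrite("pics/v2.png",cv2.resize(np.hstack([a,s["color"][:,:,::-1]]),(800,300)))
E
```

```text
grip 0.025672432809019714 19.759643003490055 6.7
0.025733750932145413 19.586381788394647
down True [0.4637 0.0711 0.0332] [-0.9  0.   4. ] 0.02518521904699265 19.6464143438061
13.65
```

View pics/v2.png

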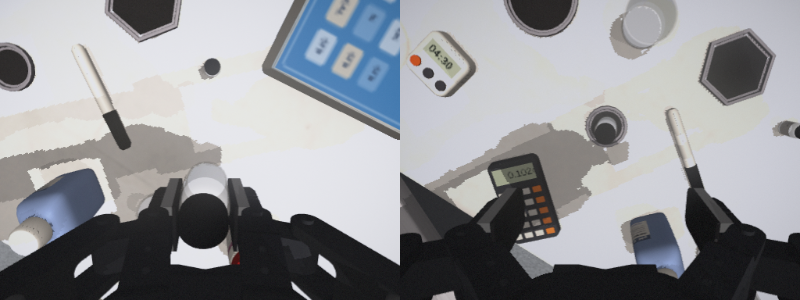

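The vial stands in the small tray, centred at (605,127) in the right view. Next the bottle and the jar.

```bash
python3 - <<'E'
from h import *
pick((464.2,-95),.071,81,35,.22); lift(.21)
snap("wrist","pics/b.png")
place((629.5,255.2),.071,70.3,.21,.24)
s=snap("wrist"); a=cv2.imread("pics/b.png"); cv2.imwrite("pics/b2.png",cv2.resize(np.hstack([a,s["color"][:,:,::-1]]),(800,300)))
E
```

```text
grip 0.05356306041973544 37.42005228996277 16.1667
down True [0.6294 0.2554 0.075 ] [ 0.2 -0.4  3.5] 0.053642900579598064 36.83219075202942
23.075
```

View pics/b2.png

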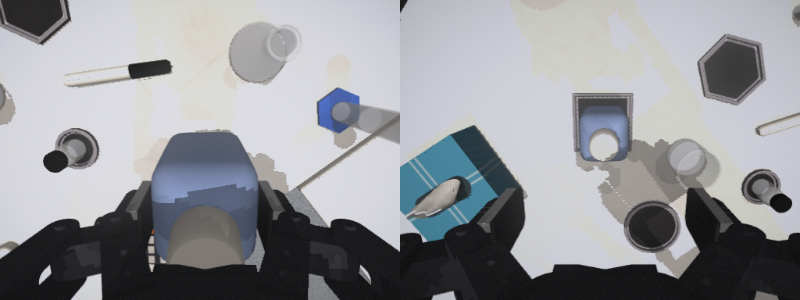

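The bottle stands square in its tray at (603,127) in the right view. Next the jar.

```bash
python3 - <<'E'
from h import *
pick((636.5,-241.5),.045,60,45,.2); lift(.19)
snap("wrist","pics/j.png")
place((453.7,239),.045,60,.19,.24)
s=snap("wrist"); a=cv2.imread("pics/j.png"); cv2.imwrite("pics/j2.png",cv2.resize(np.hstack([a,s["color"][:,:,::-1]]),(800,300)))
E
```

```text
grip 0.0567226221760753 48.94112885287541 26.5
down True [0.4536 0.239  0.0497] [-0.5 -0.4  4.7] 0.05645707992929731 48.962297283524094
34.2583
```

View pics/j2.png

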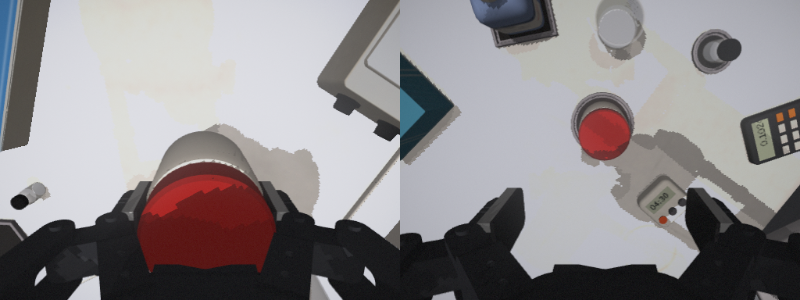

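The jar stands in the large tray at (605,130) in the right view. Last is the cylinder.

```bash
python3 - <<'E'
from h import *
lift(.3)
pick((460.7,-258.5),.140,-30,30,.28); lift(.28)
snap("wrist","pics/cy.png")
place((637.8,75.5),.140,-30,.28,.28)
bot.goto([.5,-.1,.33],rot(best([.5,-.1,.33],83)))
s=snap("top"); np.save("top2.npy",s,allow_pickle=True)
cv2.imwrite("pics/f.png",cv2.resize(s["color"][70:330,100:440,::-1],None,fx=2.3,fy=2.3)); print(bot.observe()["clock"])
E
```

```text
grip 0.027588420623067062 29.538447770755738 38.6917
down True [0.6378 0.0754 0.1433] [0.6 0.2 4.4] 0.027996366040836423 29.554469284485094
45.5833
46.5417
```

View pics/f.png

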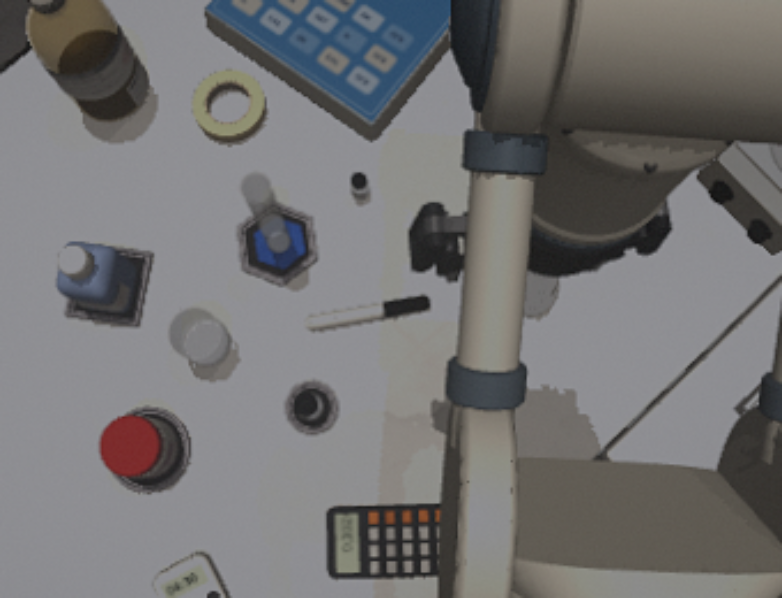

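All four are in their trays: cylinder foot (278,243), bottle (100,275), jar lid (130,445), vial (310,405). I'll check their offsets numerically.

```bash
python3 - <<'E'
from m2 import run
f=lambda x,y:((100+x/2.3)/1.28,(70+y/2.3)/1.28)
run("top2.npy",[("jar453.7,239","red",f(130,445),18,.085),("bcap 629.5,255","cap",f(76,262),9,.123),("cyl 637.8,75.5","blue",f(278,243),14,.011),("vial 463.8,71","dark",f(308,403),8,.059)])
E
```

```text
jar453.7,239 red cen [453.7 236.4] eqd 53.1 rect [453.6 236.7] [51.5 52.5] 81.0
bcap 629.5,255 cap cen [nan nan] eqd 0.0 rect [625.1 244.2] [0. 0.] 0.0
cyl 637.8,75.5 blue cen [634.1  72.7] eqd 50.4 rect [631.7  72.3] [47.  52.6] 7.6
vial 463.8,71 dark cen [459.9  69.7] eqd 35.5 rect [460.1  69.2] [35.4 35. ] 34.3m2.py:9: RuntimeWarning: invalid value encountered in divide
  W=onplane(s,c,z)[:,:2]*1000; h=cv2.convexHull(W.astype(np.float32)); M=cv2.moments(h); cen=np.array([M["m10"],M["m01"]])/M["m00"]; rc=cv2.minAreaRect(h)
m2.py:10: RuntimeWarning: invalid value encountered in divide
  hc=np.array([M["m10"],M["m01"]])/M["m00"]
```

The jar is 3 mm off centre and the cylinder about 4 mm. The bottle and vial masks failed, so I'll redo those two.

```bash
python3 - <<'E'
from h import *
s=np.load("top2.npy",allow_pickle=True).item(); H,S,V=cv2.split(cv2.cvtColor(s["color"],cv2.COLOR_RGB2HSV)); P=cloud(s)
for n,x,y,r,z,mk in(("bottle 629.5,255.2",76,262,11,.123,(P[...,2]>.116)),("bottle cap col",76,262,11,.123,(S<70)&(V>95)),("vial 463.8,71.2",308,403,10,.059,P[...,2]>.05),("cyl top 637.8,75.5",257,188,9,.189,P[...,2]>.17)):
    m=np.zeros_like(V); cv2.circle(m,(int(100+x/2.3),int(70+y/2.3)),r,255,-1)
    ii=np.argwhere(mk&(m>0))[:,::-1]; W=onplane(s,ii,z)[:,:2]*1000
    print(n,len(ii),(cv2.minEnclosingCircle(W.astype(np.float32)) if len(ii) else None), np.nanmedian(P[mk&(m>0)],0).round(4))
E
```

```text
bottle 629.5,255.2 143 ((625.4129028320312, 254.16941833496094), 14.929283142089844) [0.626  0.2547 0.1208]
bottle cap col 302 ((624.4688110351562, 250.8817596435547), 24.311708450317383) [0.6312 0.2588 0.0973]
vial 463.8,71.2 78 ((461.5298156738281, 72.98253631591797), 10.744147300720215) [0.462  0.0729 0.0573]
cyl top 637.8,75.5 117 ((634.1118774414062, 72.1428451538086), 16.587778091430664) [0.6428 0.0729 0.1843]
```

```bash
python3 -c "
from bench import bot
print(bot.finish_job())"
```

```text
the job is handed in; nothing more can be done
None
```

The job is handed in, with no verdict returned: jar, vial, square bottle and cylinder each stand upright in their matching trays, measured within about 5 mm of centre, and the flask and beaker were never touched.

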